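# Slide the red watch tray onto the inspection stand

## Robot

A 6-joint arm with a two-finger parallel gripper is mounted at the origin on the work surface. World frame = base frame: x ahead of the robot, y to its left, z up, the work surface at z = 0. Lengths are in m, angles in rad, forces in N, time in s.
With the tool pointing down it reaches from about 0.325 to 0.9 m from the base axis. Payload 3.5 kg.
Tool frame: the origin (TCP) lies midway between the tips of the shut fingers; the grasp point (between the pads) lies 19 mm behind it; z points along the fingers, y is the direction in which the jaws open and shut (so a half turn about z gives the same grasp; the last joint's range is limited). The gripper opens to 85 mm and grips with 20 to 120 N. Pads are 22 mm wide; open, the fingers measure 114 mm over their backs; the gripper's body (76 mm by 85 mm) begins 54 mm behind the grasp point. The pads swing forward as they close: fully open they stand 13 mm farther back than shut.
Start: joints at [1.134, 0.276, -0.026, 1.268, 0, 1.467], TCP at [0.205, 0.59, 0.231] pointing down, gripper open.
Joint ranges: [-3.12, 3.12], [-0.85, 1.88], [-1.08, 1.24], [-1.95, 2.15], [-1.57, 1.53], [-3.14, 3.14]. Speed limits (rad/s): [2.57, 2.57, 3.14, 3.14, 3.14, 3.14].

## Interface

Orientations are given as a unit quaternion [x, y, z, w].
In Python, from workcell import * gives the robot as it stands. The module is installed in compiled form; this text tells all that it offers.
- The arm moves only by the tool apply_moves, never from a script. Its argument "moves" is text: rows parted by semicolons, each of 7 numbers parted by spaces: the shift along the tool's x, y, z in m, then the turn, a rotation vector about the tool's x, y, z in degrees, then the opening, from 0 (shut) to 1 (fully open). A call has 1 to 10 rows; each row shifts and turns the pose as measured when the row begins, along the tool's axes as they then stand; what a row does not reach is not made up. A row lasts 1/10 s, in which the tool goes at most 50 mm and 8.59 degrees, less where a joint would pass 70% of its speed; a pose out of reach is approached as far as the arm can. A call is refused whole if a number of a shift passes 0.05 or a number of a turn 8.59, either way. A call with a gripper value outside its range is refused whole. The fingers move at their own pace and stop on an object; "force" is the grip in N (left out, the last holds). Time passes only in rows, so rows that do not move let the fingers close. It gives the time, the measured TCP pose, the force and the opening at its end, in the units of the state.
- state(): the state, without advancing time (a new reading comes with each control period).
- snapshot(name): name is "scene" or "top" or "wrist"; returns the picture (400x640x3 uint8, red, green, blue); there is no depth.
- get_calibration(name): a dict with "intrinsics" (3x3 intrinsics, pixels), "dist" ([k1, k2, p1, p2, k3] as OpenCV has them; the pictures are not rectified), "R" (3x3) and "t" (3): a world point X has camera coordinates R X + t. Camera axes: x right, y down, z forward; pixel columns grow to the right and rows downward; lengths in m; the calibration is good to about 2 mm. A picture is of the moment at which its call begins: read the wrist's pose just before it. get_calibration takes no time and is no camera call; for the wrist camera it gives the pose at the moment of the call.
- hand_in(): hands the job in, once; it reports no verdict.
The state is a dict: "time_s": time; "q": joint angles; "dq": joint speeds; "joint_torque": joint torques, N m; "eef_pos": TCP position; "tcp_rot": TCP orientation; "contact_force": force on the tool from outside, world axes, zero at the start; "moment": the same for the moment, N m; "gripper_width": finger opening in m.
Only numpy, scipy, OpenCV 4.12 (cv2) and the standard library are available. Lean on these libraries where they do the work, as an engineer would, in place of code of your own. Each camera call takes 0.05 s, during which the arm holds its last target. There are 200 camera calls.

## Task

Slide the red-lined watch tray sideways off the top of its stack onto the low wooden chest with the green top beside it, keeping it flat and never lifting it up, so that it ends centred and square on the green top, and let go of it. Leave the tray beneath it and the blue-lined tray of the other stack where they are.

Things in the scene. Friction and masses are not known exactly. Their poses are not given: they have to be found in the camera images.
- red_tray: Tray to move: dark wood, red lining, gold watch below its rim; 60 x 110 x 28 mm (x, y, z), about 0.2 kg, origin at the centre of its underside, y along its length, z up. Top of a stack of three at either end (y or -y) of the stand: fixed black case 80 x 124 x 40 mm, pale tray, this tray; so its underside starts at 68 mm, rim at 96 mm. Its length points at the stand within 10 degrees, across a gap of about 17 mm
- under_red: The loose grey-lined pale wood tray right beneath the red one, 60 x 110 x 28 mm (x, y, z), about 0.2 kg, origin at the centre of its underside, y along its length, z up. Held by friction only; it must stay
- stand: Inspection stand: a small wooden chest with a plain green top, fixed, 100 x 150 x 66 mm (x, y, z). Origin at the centre of its underside; its top lies 2 mm below the red tray's underside; y along its length, z up. A stack stands at each end, centres about 148 mm from the stand's
- blue_tray: Top tray of the other stack, at the stand's other end: dark wood, blue lining, steel watch, 60 x 110 x 28 mm (x, y, z), about 0.2 kg, origin at the centre of its underside, y along its length, z up. Its underside too is at 68 mm. It must stay
Things that resemble listed ones, but are neither listed nor needed, are in the scene too. What is shaped like the red_tray but orange, purple or turquoise is not meant.

How it is judged:
At the end, for the whole second after the job is handed in: The red-lined tray lies flat, released and at rest on the stand's green top, its centre within 18 mm of the stand's along each of the stand's axes and its long axis within 0.2 rad of the stand's; the tray that was beneath it and the blue-lined tray are within 15 mm of where they began (x of red_tray in the frame of stand between -0.018 and 0.018 m and y of red_tray in the frame of stand between -0.018 and 0.018 m and z of red_tray in the frame of stand between 0.062 and 0.07 m and angle between the y axis of red_tray and the y axis of stand, either way round below 0.2 rad and angle between red_tray's own z axis and vertical below 0.06 rad and linear speed of red_tray below 0.02 m/s and distance of each of under_red, blue_tray from where it was at the start of the episode below 0.015 m and contact force between the fingers and red_tray below 0.05 N); the robot touches nothing.
It fails at once if the red tray is lifted more than 12 mm above its starting height (height (world z) of red_tray above 0.08 m).
It fails at once if the red tray is tipped more than 0.25 rad (angle between red_tray's own z axis and vertical above 0.25 rad).
It fails at once if the tray beneath is moved more than 15 mm (distance of under_red from where it was at the start of the episode above 0.015 m).
It fails at once if the blue-lined tray is moved more than 15 mm (distance of blue_tray from where it was at the start of the episode above 0.015 m).
It also fails if it takes over 32 s, if anything falls off the work surface, if the arm or the gripper's body presses on something with over 40 N, if the wrist force passes 120 N, or if a joint passes its speed limit or range.

## Working session

There is one attempt and no reset: what is moved stays moved. The work goes in short steps, Python scripts to look and compute and a tool call to move; the robot and the scene stay as the last step left them, time stands still between calls to the robot, and variables do not carry over. Pictures are saved under pics/ and viewed, about 8 in all and at most 12, crops included, and the job is handed in when it is done.

Besides the shell and the picture viewer there is one more tool, called in YAML: its name, and indented under it one key for each argument. apply_moves: Moves the arm, as the interface text tells. Its arguments: {"type":"object","properties":{"moves":{"type":"string"},"force":{"type":"number"}},"required":["moves"]}

```bash
mkdir -p pics; cat > h.py <<'E'
from workcell import *
import numpy as np, cv2
from scipy.spatial.transform import Rotation as Rn
def snap(cam,name):
    c=get_calibration(cam); im=snapshot(cam); cv2.imwrite(f'pics/{name}.png',im[:,:,::-1]); return im,c
def ray(c,px,z):
    p=cv2.undistortPoints(np.array(px,float).reshape(-1,1,2),np.array(c['intrinsics']),np.array(c['dist'],float)).reshape(-1,2)
    R=np.array(c['R']);t=np.array(c['t']); C=-R.T@t
    d=np.c_[p,np.ones(len(p))]@R
    return C+d*((z-C[2])/d[:,2])[:,None]
E
python3 - <<'E'
from h import *
a,c=snap('top','top0'); b,_=snap('scene','scene0')
cv2.imwrite('pics/both0.png',cv2.resize(np.vstack([a,b])[:,:,::-1],(480,600)))
print(state())
E
```

```text
{'time_s': 0.1, 'q': array([ 1.13359885e+00,  2.77051310e-01, -2.77308740e-02,  1.26800625e+00,
       -4.47460867e-05,  1.46740175e+00]), 'dq': array([ 0.00015232, -0.00114285,  0.00442404, -0.00075307, -0.0002374 ,
       -0.00118141]), 'joint_torque': array([ 3.02489652e-04, -4.46709430e+01,  2.96128160e+01,  8.43136513e-03,
       -6.64972913e-05,  5.00705930e-07]), 'eef_pos': array([0.20449379, 0.58985628, 0.23028107]), 'tcp_rot': array([ 1.66127551e-01,  9.86103769e-01, -9.65864518e-04, -2.44402750e-04]), 'contact_force': array([-0.5344228 ,  0.85814208,  0.14252782]), 'moment': array([ 0.00318815,  0.00428406, -0.00109795]), 'gripper_width': 0.08534413659351006}
```

View pics/top0.png

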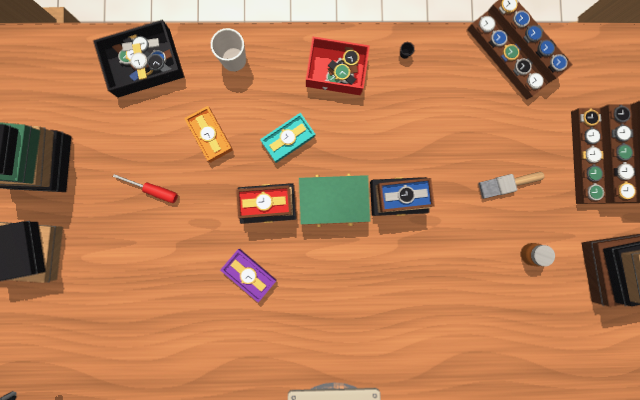

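View pics/scene0.png

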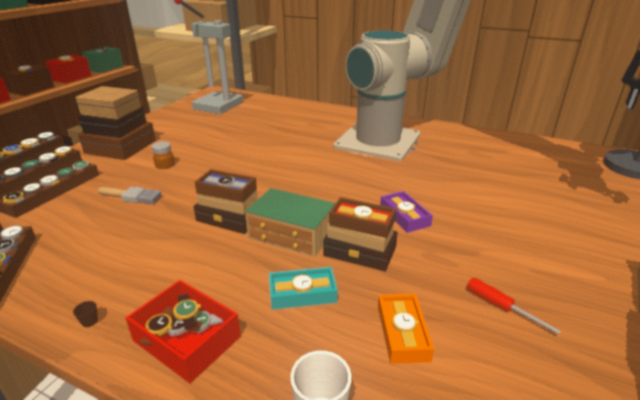

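```bash
cat >> h.py <<'E'
def rect(c,m,z,box):
    mm=np.zeros_like(m); x0,x1,y0,y1=box; mm[y0:y1,x0:x1]=m[y0:y1,x0:x1]
    mm=cv2.morphologyEx(mm,cv2.MORPH_CLOSE,np.ones((9,9)))
    k=max(cv2.findContours(mm,0,1)[0],key=cv2.contourArea)
    w=ray(c,cv2.convexHull(k).reshape(-1,2),z)
    (cx,cy),(a,b),an=cv2.minAreaRect((w[:,:2]*1000).astype(np.float32))
    if a<b: an+=90; a,b=b,a
    return np.round([cx,cy,a,b,(an+90)%180-90],1)
def masks(im):
    h,s,v=cv2.split(cv2.cvtColor(im,cv2.COLOR_RGB2HSV))
    red=(((h<5)|(h>174))&(s>190)&(v>90)).astype(np.uint8)
    gr=((h>60)&(h<85)&(s>90)&(v>50)).astype(np.uint8)
    bl=((h>100)&(h<125)&(s>120)&(v>60)).astype(np.uint8)
    return red,gr,bl
E
python3 - <<'E'
from h import *
c=get_calibration('top'); im=cv2.imread('pics/top0.png')[:,:,::-1].copy()
r,g,b=masks(im)
print(rect(c,r,.085,(225,305,175,230)),rect(c,g,.066,(290,380,165,235)),rect(c,b,.085,(365,440,170,220)))
R=np.array(c['R']);print(-R.T@c['t'])
w=get_calibration('wrist');Rw=np.array(w['R']);print(-Rw.T@w['t'],Rw)
E
```

```text
[516.9 144.6  99.7  49.3 -86.4] [520.7  -4.  145.8  98.  -88.6] [ 527.7 -155.7   97.5   48.8  -84.7]
[0.46289813 0.05597472 0.98739548]
[0.12488647 0.61711197 0.37266695] [[ 0.3271451   0.94497265 -0.00166363]
 [ 0.89381183 -0.30886108  0.32512344]
 [ 0.30671893 -0.10784951 -0.94567012]]
```

apply_moves:
  moves: "-0.04 -0.029 0 0 0 0 1;-0.04 -0.029 0 0 0 0 1;-0.04 -0.029 0 0 0 0 1;-0.04 -0.029 0 0 0 0 1;-0.04 -0.029 0 0 0 0 1;-0.04 -0.029 0 0 0 0 1;-0.04 -0.029 0 0 0 0 1;-0.04 -0.029 0 0 0 0 1;-0.04 -0.029 0 0 0 0 1;-0.04 -0.029 0 0 0 0 1"

```text
time_s: 1.1
eef_pos: [0.4885, 0.1816, 0.2253]
tcp_rot: [0.16, 0.987, -0.002, -0.002]
contact_force: [0.4, 0.2, 0.4]
gripper_width: 0.0853
```

apply_moves:
  moves: "0 0 0 0 0 8.4 1;0 0 0 0 0 8.4 1;0 0 0 0 0 8.4 1;0 0 0 0 0 8.4 1;0 0 0 0 0 8.4 1;0 0 0 0 0 8.4 1;0 0 0 0 0 8.4 1;0 0 0 0 0 8.4 1"

```text
time_s: 1.9
eef_pos: [0.4902, 0.1728, 0.2209]
tcp_rot: [0.69, 0.724, -0.006, -0.002]
contact_force: [-0.4, 0.1, 0.4]
gripper_width: 0.0853
```

```bash
cat >> h.py <<'E'
def todo(x,y,yaw,z):
    s=state(); R=Rn.from_quat(s['tcp_rot']).as_matrix(); p=s['eef_pos']
    ty=np.degrees(np.arctan2(R[1,1],R[0,1]))
    print('t',s['time_s'],'tcp',p.round(4),'w',round(s['gripper_width'],4),'F',s['contact_force'].round(1),'q6',s['q'][5].round(2))
    print('shift tool',(R.T@(np.array([x,y,z])-p)).round(4),'tool y yaw',ty.round(1),'turn z',(-((yaw-ty+90)%180-90)).round(1),'tilt',R[:,2].round(4))
E
python3 - <<'E'
from h import *
todo(.517,.145,3.6,.13)
snap('wrist','w1')
E
```

```text
t 1.9 tcp [0.4902 0.1728 0.2209] w 0.0853 F [-0.4  0.1  0.4] q6 1.74
shift tool [-0.0285  0.0266  0.0907] tool y yaw 2.7 turn z -0.9 tilt [-0.0118 -0.0066 -0.9999]
```

View pics/w1.png

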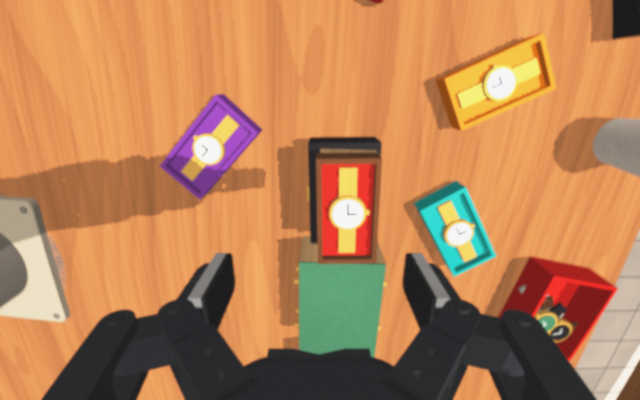

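The wrist view shows the red tray centred near (347,210), the pale tray and black case below it, and the green top with its edges near columns 299 and 383. The purple, turquoise and orange trays are decoys off to the sides.

```bash
python3 - <<'E'
from h import *
c=get_calibration('wrist'); im=cv2.imread('pics/w1.png')[:,:,::-1].copy()
r,g,b=masks(im)
for z in(.075,.085,.094):print(rect(c,r,z,(305,390,145,275)))
print(rect(c,g,.066,(285,400,255,340)))
# outer rim corners, eyeballed: near/far edge
print(ray(c,[(317,157),(380,157),(377,262),(318,262)],.096).round(4))
E
```

```text
[519.2 137.6 102.2  52.1 -87.3]
[518.1 141.7  98.7  50.3 -87.3]
[517.1 145.5  95.5  48.7 -87.3]
[521.   13.2 113.9  96.1 -88. ]
[[0.4857 0.1988 0.096 ]
 [0.5426 0.2015 0.096 ]
 [0.5518 0.0923 0.096 ]
 [0.4913 0.0894 0.096 ]]
```

apply_moves:
  moves: "-0.014 0.014 0.03 -0.7 0.3 -0.3 1;-0.014 0.013 0.03 0 0 0 1;0 0 0.03 0 0 0 1;0 0 0 0 0 0 1"
  force: 40

```text
time_s: 2.35
eef_pos: [0.5195, 0.1455, 0.1289]
tcp_rot: [0.686, 0.728, 0.001, 0.001]
contact_force: [0.4, -0.1, -0.6]
gripper_width: 0.0854
```

```bash
python3 - <<'E'
from h import *
todo(.518,.1455,3,.064)
E
```

```text
t 2.35 tcp [0.5195 0.1455 0.1289] w 0.0854 F [ 0.4 -0.1 -0.6] q6 1.66
shift tool [ 0.0001 -0.0017  0.0649] tool y yaw 3.4 turn z 0.4 tilt [ 2.8e-03  1.0e-04 -1.0e+00]
```

apply_moves:
  moves: "0 -0.0015 0.025 0 0 0.4 1;0 0 0.025 0 0 0 1;0 0 0.012 0 0 0 1;0 0 0 0 0 0 1"

```text
time_s: 2.75
eef_pos: [0.5204, 0.1461, 0.069]
tcp_rot: [0.686, 0.728, 0.003, 0.002]
contact_force: [0.1, 0.0, 0.5]
gripper_width: 0.0856
```

```bash
python3 - <<'E'
from h import *
todo(.518,.1455,3,.064)
a,_=snap('scene','s1');b,_=snap('wrist','w2')
v=cv2.resize(a[130:290,150:450],(600,320)); u=b[80:330,20:620]
cv2.imwrite('pics/c1.png',np.vstack([v,u])[:,:,::-1])
E
```

```text
t 2.75 tcp [0.5204 0.1461 0.069 ] w 0.0856 F [0.1 0.  0.5] q6 1.67
shift tool [-0.0005 -0.0025  0.005 ] tool y yaw 3.4 turn z 0.4 tilt [ 6.7e-03  7.0e-04 -1.0e+00]
```

View pics/c1.png

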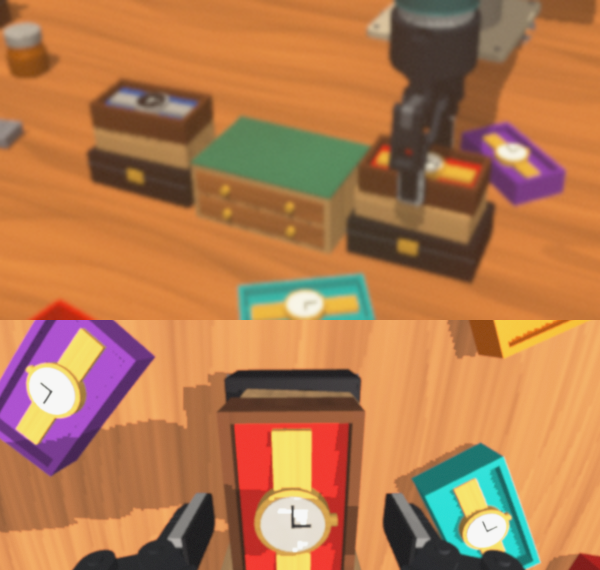

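apply_moves:
  moves: "0 -0.003 0.004 0.4 0 0.4 1;0 0 0 0 0 0 1"

```text
time_s: 3.05
eef_pos: [0.521, 0.1467, 0.0692]
tcp_rot: [0.688, 0.725, 0.003, 0.002]
contact_force: [0.6, 0.5, -0.5]
gripper_width: 0.0854
```

apply_moves:
  moves: "0 0 0 0 0 0 0.85;0 0 -0.0005 0 0 0 0.7;0 0 -0.0005 0 0 0 0.6;0 0 -0.0005 0 0 0 0.5;0 0 -0.0005 0 0 0 0.4;0 0 -0.0005 0 0 0 0.4"

```text
time_s: 3.65
eef_pos: [0.5211, 0.1469, 0.0731]
tcp_rot: [0.688, 0.725, 0.004, 0.002]
contact_force: [-0.1, 0.0, -2.3]
gripper_width: 0.0592
```

```bash
python3 - <<'E'
from h import *
todo(.5207,-.004,1.5,.064)
E
```

```text
t 3.65 tcp [0.5211 0.1469 0.0731] w 0.0592 F [-0.1  0.  -2.3] q6 1.67
shift tool [-0.1506 -0.0084  0.0088] tool y yaw 3.0 turn z 1.5 tilt [ 0.0082  0.0019 -1.    ]
```

apply_moves:
  moves: "-0.015 -0.001 0 0 0 0 0.4;-0.02 -0.001 0 0 0 0 0.4;-0.02 -0.001 0 0 0 0 0.4"

```text
time_s: 3.95
eef_pos: [0.5207, 0.0909, 0.0724]
tcp_rot: [0.687, 0.727, 0.003, 0.002]
contact_force: [0.1, 0.3, -2.7]
gripper_width: 0.0591
```

```bash
python3 - <<'E'
from h import *
todo(.5207,-.0025,1.5,.073)
im,c=snap('top','t2'); r,g,b=masks(im)
print(rect(c,r,.085,(225,355,165,230)),rect(c,b,.085,(365,440,170,220)))
a,_=snap('scene','s2'); cv2.imwrite('pics/c2.png',cv2.resize(a[130:290,150:450],(780,416),interpolation=cv2.INTER_CUBIC)[:,:,::-1])
E
```

```text
t 3.95 tcp [0.5207 0.0909 0.0724] w 0.0591 F [ 0.1  0.3 -2.7] q6 1.56
shift tool [-0.0932 -0.0053 -0.0007] tool y yaw 3.3 turn z 1.8 tilt [ 0.0077  0.0016 -1.    ]Traceback (most recent call last):
  File "<stdin>", line 4, in <module>
  File "h.py", line 14, in rect
    k=max(cv2.findContours(mm,0,1)[0],key=cv2.contourArea)
ValueError: max() iterable argument is empty
```

```bash
python3 - <<'E'
from h import *
a,_=snap('scene','s2'); cv2.imwrite('pics/c2.png',cv2.resize(a[130:290,150:450],(780,416),interpolation=cv2.INTER_CUBIC)[:,:,::-1])
E
```

```text
(no output)
```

View pics/c2.png

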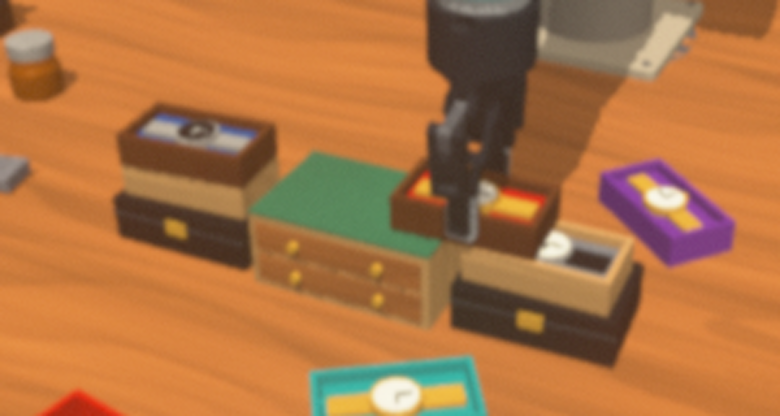

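The crop shows the red tray moving flat onto the green top, and the pale tray still on its case. I'll keep sliding.

apply_moves:
  moves: "-0.022 -0.001 0 0 0 0.5 0.4;-0.022 -0.001 0 0 0 0.5 0.4;-0.022 -0.001 0 0 0 0.4 0.4;-0.018 -0.001 0 0 0 0.4 0.4;-0.008 0 0 0 0 0 0.4;0 0 0 0 0 0 0.4"

```text
time_s: 4.65
eef_pos: [0.5197, -0.0061, 0.0717]
tcp_rot: [0.7, 0.714, 0.003, 0.002]
contact_force: [0.3, 0.3, -2.1]
gripper_width: 0.059
```

```bash
python3 - <<'E'
from h import *
todo(.5207,-.0025,1.5,.068)
E
```

```text
t 4.65 tcp [ 0.5197 -0.0061  0.0717] w 0.059 F [ 0.3  0.3 -2.1] q6 1.41
shift tool [0.0036 0.001  0.0037] tool y yaw 1.1 turn z -0.4 tilt [ 0.007   0.0027 -1.    ]
```

Within tolerance. I'll lower it gently until there's contact.

apply_moves:
  moves: "0.003 0 0.003 0 0 0 0.4;0 0 0.002 0 0 0 0.4;0 0 0.002 0 0 0 0.4"

```text
time_s: 4.95
eef_pos: [0.5202, -0.0036, 0.0695]
tcp_rot: [0.7, 0.714, 0.001, 0.004]
contact_force: [-6.6, -3.7, 12.9]
gripper_width: 0.0596
```

apply_moves:
  moves: "0 0 -0.001 0 0 0 0.45;0 0 0 0 0 0 0.7;0 0 0 0 0 0 0.9;0 0 0 0 0 0 1;0 0 0 0 0 0 1;0 0 0 0 0 0 1"

```text
time_s: 5.55
eef_pos: [0.5212, 0.0001, 0.071]
tcp_rot: [0.698, 0.716, 0.003, 0.004]
contact_force: [-0.3, -0.2, -0.0]
gripper_width: 0.0854
```

```bash
python3 - <<'E'
from h import *
todo(.518,-.004,1.5,.068)
b,_=snap('wrist','w3'); cv2.imwrite('pics/c3.png',b[80:400,20:620,::-1])
E
```

```text
t 5.55 tcp [5.212e-01 1.000e-04 7.100e-02] w 0.0854 F [-0.3 -0.2 -0. ] q6 1.42
shift tool [-0.004  -0.0034  0.003 ] tool y yaw 1.4 turn z -0.1 tilt [ 0.0093 -0.0014 -1.    ]
```

View pics/c3.png

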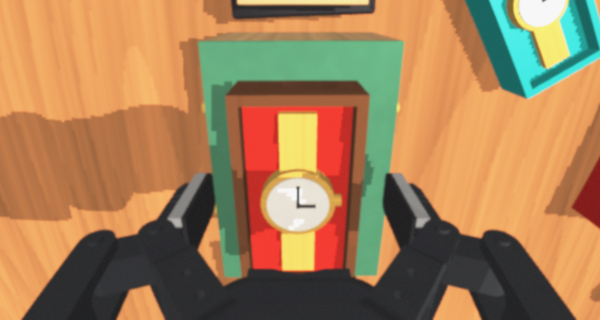

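The red tray sits on the green top, centred and clear of both open pads (inner edges near columns 212 and 387, tray from 228 to 368). Next I'll retreat straight up and then away, so I can check from above.

apply_moves:
  moves: "0 0 -0.02 0 0 0 1;0 0 -0.03 0 0 0 1;0 0 -0.04 0 0 0 1;0 0 -0.04 0 0 0 1;0.04 0 -0.02 0 0 0 1;0.045 0 0 0 0 0 1;0.045 0 0 0 0 0 1;0.045 0 0 0 0 0 1;0.045 0 0 0 0 0 1;0.045 0 0 0 0 0 1"

```text
time_s: 6.6
eef_pos: [0.5165, 0.2689, 0.2279]
tcp_rot: [0.704, 0.711, 0.004, 0.004]
contact_force: [1.1, 0.1, 0.2]
gripper_width: 0.0853
```

apply_moves:
  moves: "0.045 0 0 0 0 0 1;0.045 -0.03 0 0 0 0 1;0.04 -0.03 0 0 0 0 1;0.04 -0.03 0 0 0 0 1;0.03 -0.03 0 0 0 0 1;0 0 0 0 0 0 1;0 0 0 0 0 0 1"

```text
time_s: 7.3
eef_pos: [0.3944, 0.4748, 0.2249]
tcp_rot: [0.701, 0.713, 0.006, 0.004]
contact_force: [0.2, 0.2, -0.1]
gripper_width: 0.0858
```

```bash
python3 - <<'E'
from h import *
im,c=snap('top','t3'); snap('scene','s3'); r,g,b=masks(im)
h,s,v=cv2.split(cv2.cvtColor(im,cv2.COLOR_RGB2HSV))
print(state()['eef_pos'],state()['time_s'])
for m,z,bx in((r,.083,(225,385,165,230)),(g,.066,(290,380,165,235)),(b,.085,(365,440,170,220))):
    try: print(rect(c,m,z,bx))
    except Exception as e: print(e)
cv2.imwrite('pics/c4.png',np.vstack([cv2.resize(im[160:240,220:450],(690,240)),cv2.resize(cv2.imread('pics/s3.png')[130:290,150:450,::-1],(690,350))])[:,:,::-1])
E
```

```text
[0.39518257 0.47389633 0.22494189] 7.4
[519.2  -4.4  99.8  49.3 -88.4]
[520.7  -4.  145.8  98.  -88.6]
[ 527.7 -155.7   97.5   48.8  -84.7]
```

View pics/c4.png

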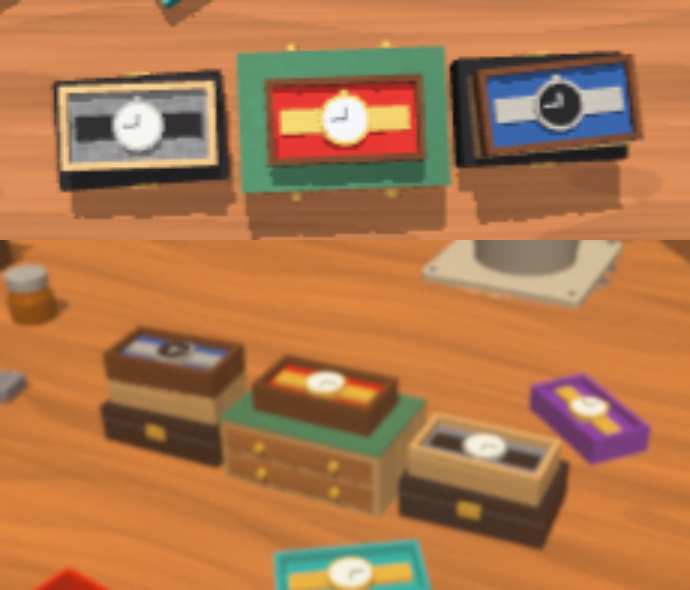

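The red tray lies flat, centred and square on the green top. The pale tray is still squarely on its case, and the blue tray hasn't moved.

```bash
python3 -c "
from workcell import *
print(hand_in())"
```

```text
the job is handed in; nothing more can be done
None
```

The red-lined tray is on the green top, released, and the job is handed in; it reported no verdict. I gripped the tray by its long sides and slid it level along the stand's length. I then set it down (about 13 N felt at contact), let go and drew the arm clear.

**Last checks, from the top camera at 7.4 s:**
- **Position:** the tray's centre is about 2 mm or less from the stand's along each axis, and its long axis is about 0.2° off. Both are well within the limits.
- **Blue tray:** it measures the same as at the start.
- **Tray beneath:** the pictures show it still squarely on its case. I judged this by eye and did not measure it.

**What went off plan:**
- The small downward and sideways corrections before the grasp had no effect, and the arm crept up while the fingers closed. The wrist force (about 2 N) suggests the tray was carried a few millimetres clear at most, against the 12 mm limit.
- One mid-slide measurement failed because the arm hid the tray's lining from the top camera. I used the scene camera instead.

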